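Stand the ballast bottle on the load cell

TASK

Take the brown ballast bottle that lies in the black cradle and stand it upright, cap up, on the round aluminium pan of the blue load cell, its whole base on the pan. The cell is delicate, so feel for the pan, set the bottle down gently and let go only once it is standing there; do not drop it, and leave the other things on the bench where they are.

Things in the scene. Friction and masses are not known exactly. Their poses are not given: they have to be found in the camera images.
- bottle_mid (a point): Brown bottle, white cap, 130 mm long; body 50 mm in diameter for the lower 90 mm, neck 26, cap 34. Point on its axis, 65 mm from either end; x axis points from base to cap. Starts lying level, axis 40 mm above the bench, cap to the robot's left (up to 50 degrees to either side). Weighs about 2.4 to 4.5 N, centred some 13 mm nearer the base than this point. Rigid.
- cradle: Black cradle fixed to the bench. Origin on the bench under the bottle's middle, x axis along the bottle to its cap. Base plate 110 x 40 x 8 mm, centred at x = -20 mm; V-blocks 12 mm long at x = -52 and +12 mm carry the bottle. They are narrower than the bottle (under 50 mm) and at most 27 mm high, so fingers can reach both of its sides.
- cell_blue: Blue load cell, fixed: disc 110 mm wide, 30 high, cable gland juts 26 mm along x; on a post above, a level round aluminium pan 100 mm wide. Origin on the bench, on the axis of disc and pan. Pan top 70 to 120 mm above the bench, different each time and not reported: feel or see it. The pan springs down 0.5 mm per newton, then stops hard at 8 mm; the post holds.
- cell_grey: A grey load cell of the same shape and size, pan height also unknown, not to be used. Origin on the bench, on its axis. It and the blue one may change sides.
- cap_a: Red plastic protective cap like a small open cup, 52 mm in diameter, 30 mm high, loose; origin at the centre of its underside. Leave alone.
- cap_b: A second, equal red cap. Leave alone.
- board: Green circuit board, 90 x 150 mm (x, y), about 20 mm high with its parts, loose; origin at the centre of its underside. Leave alone.
- driver: Screwdriver with red handle, 180 mm long, lying on the bench. Leave alone.
- battery: Black and red battery pack, 80 x 110 x 48 mm (x, y, z), loose; origin at the centre of its underside. Leave alone.

How it is judged:
On the way:
1. the bottle stands upright on the blue cell's pan while the fingers still hold it (contact force between bottle and cell_blue above 0.8 N and angle between bottle_mid's own x axis and vertical below 0.15 rad and horizontal distance between bottle_mid and cell_blue below 0.026 m and contact force between the fingers and bottle above 0.5 N), for 0.2 s.
At the end, for the whole second after the job is handed in: The bottle stands still on the blue load cell's pan, cap up and within 0.06 rad of upright, its axis within 26 mm of the pan's axis (base wholly on the pan), released (contact force between bottle and cell_blue above 0.8 N and angle between bottle_mid's own x axis and vertical below 0.06 rad and horizontal distance between bottle_mid and cell_blue below 0.026 m and linear speed of bottle below 0.02 m/s); the robot touches nothing.
It fails at once if the blue cell is loaded by the bottle with more than 22 N (set down hard, pressed or dropped) (contact force between bottle and cell_blue above 22 N).
It fails at once if another thing on the bench is moved by more than 25 mm (distance of any of cap_a, cap_b, board, driver, battery from where it was at the start of the episode above 0.025 m).
It also fails if it takes over 51 s, if anything falls off the work surface, if the arm or the gripper's body presses on something with over 40 N, if the wrist force passes 120 N, or if a joint passes its speed limit or range.

ROBOT

A 6-joint arm with a two-finger parallel gripper is mounted at the origin on the work surface. World frame = base frame: x ahead of the robot, y to its left, z up, the work surface at z = 0. Lengths are in m, angles in rad, forces in N, time in s.
With the tool pointing down it reaches from about 0.275 to 1 m from the base axis. Payload 8.4 kg.
Tool frame: the origin (TCP) lies on the centre line of the jaws, within the pads' length; the fingertips stand 17 mm ahead of it and the grasp point (between the pads) lies 2 mm behind it (bot.tcp_to_tips is the z of the fingertips in the tool frame, in m); z points along the fingers, y is the line along which they close (so a half turn about z gives the same grasp; the last joint's range is limited). The gripper opens to 85 mm and grips with 20 to 120 N. Pads are 22 mm wide; open, the fingers measure 114 mm over their backs; the gripper's body (76 mm by 85 mm) begins 54 mm behind the grasp point. The pads swing forward as they close: fully open they stand 13 mm farther back than shut.
Start: joints at [-1.335, 0.353, 1.633, -0, 1.155, -0.002], TCP at [0.147, -0.607, 0.248] pointing down, gripper open.
Joint ranges: [-2.63, 2.63], [-0.92, 2.1], [0.06, 2.66], [-1.3, 4.44], [0, 2.69], [-3.02, 3.02]. Speed limits (rad/s): [2.22, 2.22, 2.79, 3.14, 3.14, 3.14].

INTERFACE

Orientations are given as a unit quaternion [x, y, z, w].
In Python, from workcell import bot, hand, kinematics, get_obs, vision, hand_in gives the robot as it stands. The module is installed in compiled form; this text tells all that it offers. Calls block until the motion is done:
- bot.reach(position, orientation): joint-space move of the TCP to a pose.
- bot.servo_line(position, ori=None, velocity=0.15): straight line of the TCP; ori=None keeps the orientation; velocity is the mean speed in m/s.
- bot.goto_joints(angles): joint-space move.
- hand.move_gripper(opening, strength=None): finger opening in m; strength is the grip in N (None keeps the last); returns when the fingers have stopped.
- bot.dwell(seconds).
- kinematics.solve_ik(position, orientation): joint angles nearest the present ones, or None.
- get_obs(): the state.
- vision.read_camera(name): name is "scene" or "top" or "wrist"; returns a dict with "frame" (420x560x3 uint8, red, green, blue), "intrinsics" (3x3 intrinsics, pixels), "dist" ([k1, k2, p1, p2, k3] as OpenCV has them; the pictures are not rectified), "view" (4x4, takes a point from world to camera coordinates). Camera axes: x right, y down, z forward; pixel columns grow to the right and rows downward; lengths in m; the calibration is good to about 2 mm. A picture is of the moment at which its call begins. There is no depth.
A pose or a line that the arm cannot do raises bot.IKError and nothing moves.
- hand_in(): hands the job in; it is judged then, once.
The state is a dict: "time_s": time; "joint_pos": joint angles; "joint_vel": joint speeds; "joint_efforts": joint torques, N m; "position": TCP position; "orientation": TCP orientation; "wrist_force": force on the tool from outside, world axes, zero at the start; "ft_torque": the same for the moment, N m; "gripper_width": finger opening in m; "grip_force": force on a finger pad.
Only numpy, scipy, OpenCV 4.12 (cv2) and the standard library are available. Lean on these libraries where they do the work, as an engineer would, in place of code of your own. Each camera call takes 0.05 s, during which the arm holds its last target. There are 200 camera calls.

## Working session

There is one attempt and no reset: what is moved stays moved. The work goes in short steps, each a Python script; the robot and the scene stay as the last script left them, time stands still between calls to the robot, and variables do not carry over. Pictures are saved under pics/ and viewed, at most 10 in all, crops included, and the job is handed in when it is done.

```bash
mkdir -p pics; python3 - <<'E'
from workcell import *
import cv2,pickle
d={}
for n in("top","scene"):
    c=vision.read_camera(n);d[n]=c
    cv2.imwrite(f"pics/{n}0.png",c["frame"][...,::-1])
    print(n,c["intrinsics"],c["dist"],c["view"])
pickle.dump(d,open("cams.pkl","wb"))
o=get_obs();print(o["time_s"],o["orientation"],o["wrist_force"],bot.tcp_to_tips)
E
```

```text
top [[449.3996321    0.         283.27470343]
 [  0.         449.3996321  209.32916685]
 [  0.           0.           1.        ]] [-0.04159259  0.          0.          0.          0.        ] [[ 2.38612943e-03 -9.99341673e-01 -3.62011984e-02  1.69117888e-02]
 [-9.99015549e-01 -7.78604894e-04 -4.43545562e-02  5.63068779e-01]
 [ 4.42971700e-02  3.62713958e-02 -9.98359728e-01  9.99183304e-01]
 [ 0.00000000e+00  0.00000000e+00  0.00000000e+00  1.00000000e+00]]
scene [[391.62393984   0.         280.53461012]
 [  0.         391.62393984 202.72960288]
 [  0.           0.           1.        ]] [-0.08423531  0.          0.          0.          0.        ] [[ 0.2126418   0.97704766 -0.01270164 -0.10824714]
 [ 0.51654194 -0.12343383 -0.84731842 -0.24243573]
 [-0.8294383   0.17361438 -0.53093329  1.43083083]
 [ 0.          0.          0.          1.        ]]
0.1 [ 9.92939631e-01  1.18619159e-01 -8.30097586e-05 -6.14535297e-04] [-0.20863296 -0.57125989 -0.08951124] 0.017
```

View pics/top0.png

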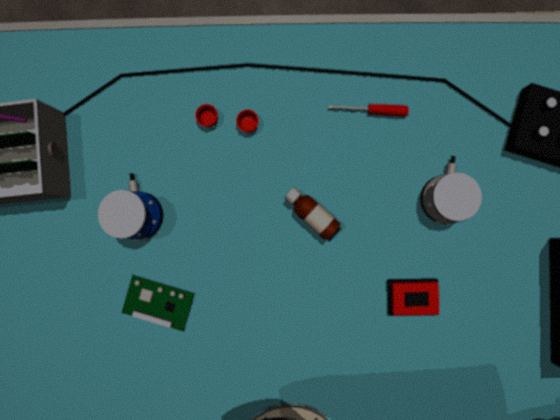

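View pics/scene0.png

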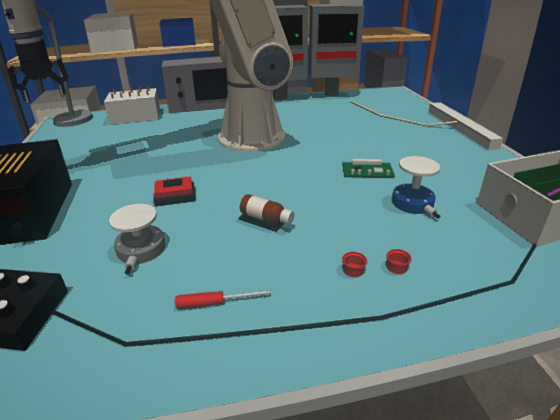

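The top view shows the blue cell on the left with its pan at about (122,214), and the bottle running from cap (293,196) to base (331,235). The grey cell is at (456,197). In the scene view the blue cell's pan is at (419,166) and the bottle at (266,211). Next I'll triangulate the pan and cast rays for the bottle.

```bash
cat > h.py <<'E'
import numpy as np,cv2
from scipy.spatial.transform import Rotation as R
def ray(c,uv):
    p=cv2.undistortPoints(np.array([[uv]],float),c["intrinsics"],np.array(c["dist"]))[0,0]
    V=np.array(c["view"]);Rm=V[:3,:3]
    d=Rm.T@np.r_[p,1];return -Rm.T@V[:3,3],d/np.linalg.norm(d)
def onz(c,uv,z):
    o,d=ray(c,uv);return o+d*(z-o[2])/d[2]
def tri(r):
    A=sum(np.eye(3)-np.outer(d,d) for o,d in r);b=sum((np.eye(3)-np.outer(d,d))@o for o,d in r)
    return np.linalg.solve(A,b)
def blob(m,near):
    n,l,s,ce=cv2.connectedComponentsWithStats(m.astype(np.uint8))
    ok=[i for i in range(1,n) if s[i,4]>60]
    i=min(ok,key=lambda i:np.hypot(*(ce[i]-near)))
    return max(cv2.findContours((l==i).astype(np.uint8),cv2.RETR_EXTERNAL,cv2.CHAIN_APPROX_NONE)[0],key=len)
def toolR(zdir,ydir):
    z=zdir/np.linalg.norm(zdir);y=ydir-z*(ydir@z);y/=np.linalg.norm(y)
    return R.from_matrix(np.c_[np.cross(y,z),y,z]).as_quat()
E
python3 - <<'E'
from h import *
import pickle
from workcell import kinematics
C=pickle.load(open("cams.pkl","rb"));r=[]
for n,near in(("top",(122,214)),("scene",(419,166))):
    h=cv2.cvtColor(C[n]["frame"],cv2.COLOR_RGB2HSV)
    e=cv2.fitEllipse(blob((h[...,1]<60)&(h[...,2]>110),near));print(n,e);r.append(ray(C[n],e[0]))
pan=tri(r);print("pan",pan,[np.linalg.norm(np.cross(pan-o,d)) for o,d in r])
f=C["top"]["frame"].astype(int);h=cv2.cvtColor(C["top"]["frame"],cv2.COLOR_RGB2HSV)
m=(f[...,0]>f[...,2]*0.95)&(f[...,0]>40)
k=blob(m,(316,215));box=cv2.minAreaRect(k);print(box)
b=cv2.boxPoints(box);q=[(b[i]+b[(i+1)%4])/2 for i in range(4)]
L=[np.linalg.norm(b[i]-b[(i+1)%4]) for i in range(4)]
i=int(np.argmin(L));ends=[q[i],q[(i+2)%4]];ends.sort(key=lambda p:p[0])
P=[onz(C["top"],p,.04) for p in ends];print(P,np.linalg.norm(P[0]-P[1]))
mid=(P[0]+P[1])/2;c=(P[0]-P[1])/np.linalg.norm(P[0]-P[1]);print("mid",mid,"yaw",np.degrees(np.arctan2(c[1],c[0])))
up=np.array([0,0,1.]);side=np.cross(up,c)
u=np.array([*pan[:2],0]);u/=np.linalg.norm(u)
for a in np.radians([0,15,25,35]):
  for s in(1,-1):
    z=-up*np.cos(a)-c*np.sin(a)
    j=kinematics.solve_ik(list(mid+np.array([0,0,0])+z*.002*1),list(toolR(z,s*side)))
    for yw in np.radians([-60,-30,0,30,60]):
        w=R.from_rotvec(up*yw).apply(u);z2=w*np.cos(a)-up*np.sin(a)
        t=pan+up*.066
        j2=kinematics.solve_ik(list(t),list(toolR(z2,s*np.cross(up,w))))
        print(round(np.degrees(a)),s,round(np.degrees(yw)),None if j is None else np.round(j,2),None if j2 is None else np.round(j2,2))
E
```

```text
top ((120.5131607055664, 213.49781799316406), (45.57560348510742, 47.39696502685547), 16.88001251220703)
scene ((419.777587890625, 165.71728515625), (19.391265869140625, 40.77748107910156), 99.45503234863281)
pan [0.54991184 0.35272438 0.10814183] [np.float64(8.457457626067986e-05), np.float64(8.457457626077204e-05)]
((311.5, 211.5), (59.396968841552734, 22.62741470336914), 45.0)
[array([0.60320328, 0.00104973, 0.04      ]), array([ 0.51138089, -0.09063435,  0.04      ])] 0.12975870329030872
mid [ 0.55729209 -0.04479231  0.04      ] yaw 44.95681665684539
0 1 -60 [-0.08  0.54  1.92 -0.    0.69 -2.44] None
0 1 -30 [-0.08  0.54  1.92 -0.    0.69 -2.44] [0.98 0.84 2.22 4.08 1.52 1.51]
0 1 0 [-0.08  0.54  1.92 -0.    0.69 -2.44] [0.57 0.87 2.37 3.14 1.67 1.57]
0 1 30 [-0.08  0.54  1.92 -0.    0.69 -2.44] [0.15 0.84 2.22 2.2  1.52 1.63]
0 1 60 [-0.08  0.54  1.92 -0.    0.69 -2.44] [0.05 0.88 1.88 1.57 1.57 1.95]
0 -1 -60 [-0.08  0.54  1.92 -0.    0.69  0.7 ] None
0 -1 -30 [-0.08  0.54  1.92 -0.    0.69  0.7 ] [ 0.98  0.84  2.22  4.08  1.52 -1.63]
0 -1 0 [-0.08  0.54  1.92 -0.    0.69  0.7 
[... 1844 characters left out ...]
29 -2.03] [0.87 0.42 2.17 4.44 0.68 0.91]
35 1 0 [ 0.12  0.77  1.61 -0.38  1.29 -2.03] [0.57 0.37 2.28 3.13 0.47 1.57]
35 1 30 [ 0.12  0.77  1.61 -0.38  1.29 -2.03] [0.26 0.42 2.17 1.84 0.68 2.24]
35 1 60 [ 0.12  0.77  1.61 -0.38  1.29 -2.03] [0.15 0.55 1.9  1.22 1.05 2.39]
35 -1 -60 [ 0.12  0.77  1.61 -0.38  1.29  1.11] [ 0.99  0.55  1.9  -1.22  1.05 -2.39]
35 -1 -30 [ 0.12  0.77  1.61 -0.38  1.29  1.11] [ 0.87  0.42  2.17  4.44  0.68 -2.24]
35 -1 0 [ 0.12  0.77  1.61 -0.38  1.29  1.11] [ 0.57  0.37  2.28  3.13  0.47 -1.57]
35 -1 30 [ 0.12  0.77  1.61 -0.38  1.29  1.11] [ 0.26  0.42  2.17  1.84  0.68 -0.9 ]
35 -1 60 [ 0.12  0.77  1.61 -0.38  1.29  1.11] [ 0.15  0.55  1.9   1.22  1.05 -0.75]
```

```bash
cat >> h.py <<'E'
up=np.array([0,0,1.]);a=np.radians(25)
mid=np.array([.5573,-.0448,.04]);yaw=np.radians(45)
E
python3 - <<'E'
from h import *
from workcell import *
import pickle
c=np.array([np.cos(yaw),np.sin(yaw),0]);z=-up*np.cos(a)-c*np.sin(a);q=toolR(z,-np.cross(up,c))
hand.move_gripper(.085,60)
bot.reach(list(mid-z*.2),list(q))
o=get_obs();print(o["time_s"],o["position"],o["wrist_force"])
w=vision.read_camera("wrist");pickle.dump(w,open("wr.pkl","wb"))
im=w["frame"][...,::-1].copy()
for s in(-.065,0,.065):
    p=np.array(w["view"])[:3]@np.r_[mid+s*c,1]
    uv=cv2.projectPoints(p.reshape(1,3),np.zeros(3),np.zeros(3),w["intrinsics"],np.array(w["dist"]))[0].ravel()
    print(uv);cv2.circle(im,tuple(int(v) for v in uv),3,(0,255,0),-1)
cv2.imwrite("pics/wr1.png",im)
E
```

```text
3.0667 [0.61707159 0.01397162 0.22135633] [ 0.23520333 -0.11199418  0.17073329]
[281.15039753 220.51284944]
[281.08732333 169.86965772]
[281.00486654 103.97336725]
```

View pics/wr1.png

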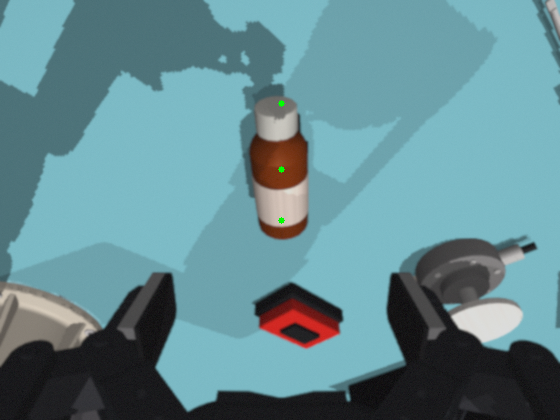

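The wrist view shows the bottle running from cap (277,104) to base (283,238), against predicted axis points at column 281. Position is good, but the yaw is about 3° low, so I'll use 48.3° and grasp.

```bash
sed -i 's/radians(45)/radians(48.3)/' h.py
cat >> h.py <<'E'
pan=np.array([.550,.3527,.108])
w=R.from_rotvec(up*np.radians(60)).apply(np.r_[pan[:2],0]/np.hypot(*pan[:2]))
z2=w*np.cos(a)-up*np.sin(a);q2=toolR(z2,-np.cross(up,w))
E
python3 - <<'E'
from h import *
from workcell import *
c=np.array([np.cos(yaw),np.sin(yaw),0]);z=-up*np.cos(a)-c*np.sin(a);q=toolR(z,-np.cross(up,c))
g=mid+z*.005
S=lambda t:(lambda o:print(t,o["time_s"],np.round(o["position"],4),np.round(o["wrist_force"],2),np.round(o["gripper_width"],4),o["grip_force"]))(get_obs())
bot.servo_line(list(g-z*.1),list(q),velocity=.15)
bot.servo_line(list(g),velocity=.1);S("at")
hand.move_gripper(.03,60);S("grip")
bot.servo_line(list(g+up*.03),velocity=.06);bot.dwell(.2);S("lift")
bot.servo_line(list(g+up*.22),velocity=.2)
t=np.r_[pan[:2],.26]
bot.reach(list(t),list(q2));bot.dwell(.3);S("over")
for n in("wrist","scene"):
    cv2.imwrite(f"pics/{n}2.png",vision.read_camera(n)["frame"][...,::-1])
a1=cv2.imread("pics/wrist2.png");b1=cv2.imread("pics/scene2.png")
cv2.imwrite("pics/both2.png",cv2.resize(np.hstack([a1[:, :400],cv2.resize(b1[20:230,330:530],(400,420))]),(800,420)))
E
```

```text
at 5.1167 [ 0.5565 -0.0462  0.036 ] [0.09 1.02 1.11] 0.0849 0.0
grip 5.5417 [ 0.5558 -0.0455  0.0362] [-2.06  5.1   7.08] 0.0486 61.182233691215515
lift 6.3917 [ 0.5556 -0.0464  0.0651] [ 0.15 -0.   -3.18] 0.0484 62.11593747138977
over 9.2667 [0.55   0.3526 0.2601] [ 0.49 -0.29 -1.86] 0.0491 62.27895140647888
```

View pics/both2.png

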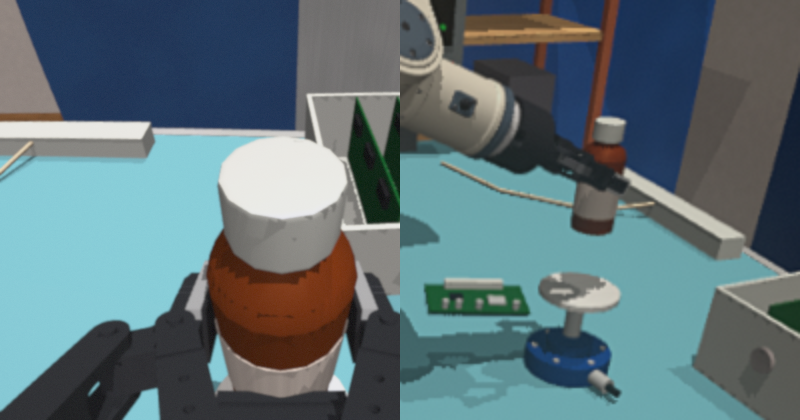

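Bottle held upright over the blue pan. I'll measure the tilt in the scene image against a projected vertical.

```bash
cat > tilt.py <<'E'
from h import *
import pickle,sys
C=pickle.load(open("cams.pkl","rb"))["scene"];f=cv2.imread(sys.argv[1])[...,::-1].astype(int)
pr=lambda p:cv2.projectPoints((np.array(C["view"])[:3]@np.r_[p,1]).reshape(1,3),np.zeros(3),np.zeros(3),C["intrinsics"],np.array(C["dist"]))[0].ravel()
t=np.array([.55,.3527,float(sys.argv[2])])
for s in(-.065,0,.065):print(s,pr(t+s*up).round(1))
m=(f[...,0]>f[...,2]*1.0)&(f[...,0]>40)
for v in range(int(pr(t+.07*up)[1]),int(pr(t-.08*up)[1])+3,3):
    u=np.where(m[v,400:460])[0]+400
    print(v,u.min() if len(u) else None,u.max() if len(u) else None,len(u))
E
python3 tilt.py pics/scene2.png .26
python3 -c "
import cv2;cv2.imwrite('pics/z2.png',cv2.resize(cv2.imread('pics/scene2.png')[70:150,390:470],(560,560),interpolation=cv2.INTER_CUBIC))"
```

```text
-0.065 [425.7 133.6]
0 [430.5 107.6]
0.065 [435.4  79.8]
77 424 430 7
80 423 441 19
83 423 441 19
86 422 440 19
89 422 440 19
92 422 438 17
95 421 442 22
98 427 442 16
101 428 442 15
104 436 443 8
107 438 448 11
110 443 453 11
113 419 459 24
116 418 459 38
119 400 459 43
122 410 459 46
125 417 459 30
128 417 459 24
131 416 436 21
134 418 435 18
137 428 429 2
140 None None 0
```

View pics/z2.png

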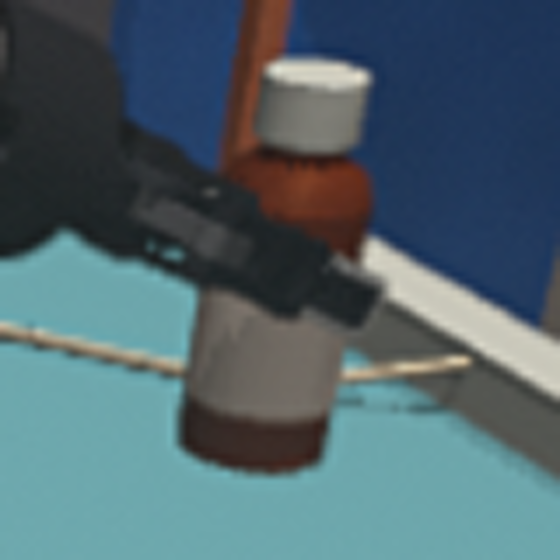

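Cap top is at about (435.3,80.4) and base centre at column 426. The vertical projection gives (435.4,79.8) and 425.7, so the bottle is upright within about 1° and centred. Next is the guarded descent.

```bash
python3 - <<'E'
from h import *
from workcell import *
def F():
    v=[]
    for _ in range(5):
        bot.dwell(.02);v.append(get_obs()["wrist_force"][2])
    return np.mean(v),np.std(v)
bot.servo_line([pan[0],pan[1],.192],velocity=.1);bot.dwell(.3)
f0=np.mean([F()[0] for _ in range(3)]);print("base",f0)
z=.192
while z>.135:
    z-=.001;bot.servo_line([pan[0],pan[1],z],velocity=.02)
    f,s=F();print(round(z,4),round(f-f0,2),round(s,2))
    if f-f0>1.0:
        bot.dwell(.1);f=F()[0];
        if f-f0>3:break
bot.dwell(.4);o=get_obs();print(o["time_s"],o["position"],F()[0]-f0)
cv2.imwrite("pics/scene3.png",vision.read_camera("scene")["frame"][...,::-1])
cv2.imwrite("pics/z3.png",cv2.resize(cv2.imread('pics/scene3.png')[90:220,360:490],(520,520),interpolation=cv2.INTER_CUBIC))
E
```

```text
base -2.941788100180149
0.191 0.21 0.6
0.19 0.02 0.36
0.189 0.33 0.51
0.188 0.47 0.41
0.187 0.35 0.51
0.186 0.1 0.46
0.185 0.56 0.68
0.184 0.36 0.34
0.183 -0.04 0.55
0.182 0.51 0.28
0.181 0.39 0.5
0.18 0.26 0.16
0.179 0.5 0.42
0.178 1.11 0.59
0.177 2.84 0.46
0.176 4.76 0.51
17.0333 [0.55007107 0.35271054 0.17605173] 4.902865503866266
```

View pics/z3.png

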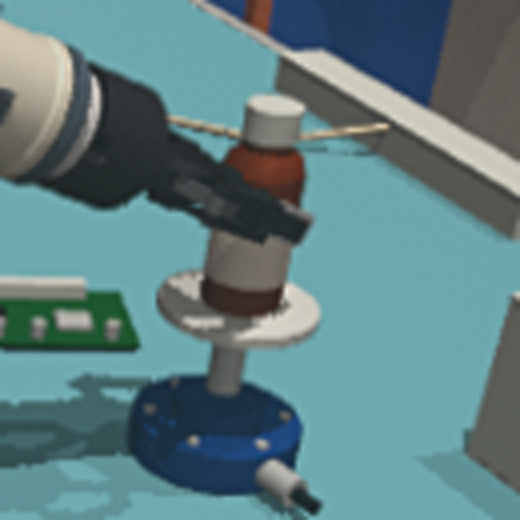

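The bottle stands centred on the blue pan (base about (243,300) in the crop), still held, pressing at about 4.7 N. I'll ease up slightly, release and back off.

```bash
python3 - <<'E'
from h import *
from workcell import *
p=np.array([pan[0],pan[1],.176])
bot.servo_line(list(p+up*.0007),velocity=.01);bot.dwell(.3)
hand.move_gripper(.056,20);bot.dwell(.2)
hand.move_gripper(.085);bot.dwell(.3)
p=np.array(get_obs()["position"])
bot.servo_line(list(p-z2*.14),velocity=.08);bot.dwell(.5)
o=get_obs();print(o["time_s"],o["position"],o["wrist_force"],o["gripper_width"])
cv2.imwrite("pics/scene4.png",vision.read_camera("scene")["frame"][...,::-1])
E
```

```text
21.2583 [0.55593469 0.22599416 0.23588349] [ 0.10205055  1.15258367 -0.05660602] 0.08499153316386177
```

View pics/scene4.png

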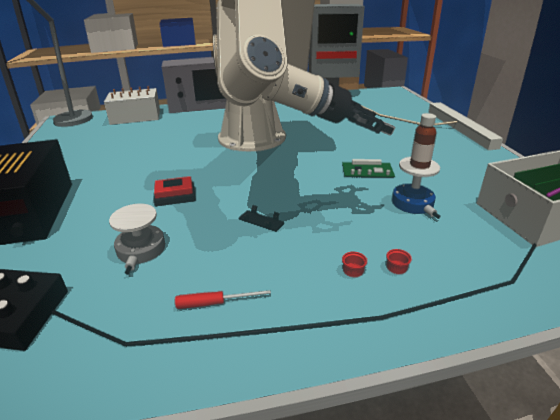

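The bottle stands upright on the blue pan at about (422,145). The gripper is clear and nothing else has moved.

```bash
python3 -c "
from workcell import *
print(hand_in())"
```

```text
the job is handed in; nothing more can be done
None
```

The bottle was set gently upright, cap up, near the centre of the blue cell's pan, released and handed in at about 21 s; the hand-in call returned no verdict.

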